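Zero the tally and hold a vial tilted over the viewing pad

ROBOT

A 7-joint arm with a two-finger parallel gripper is mounted at the origin on the work surface. World frame = base frame: x ahead of the robot, y to its left, z up, the work surface at z = 0. Lengths are in mm, angles in rad, forces in N, time in s.
With the tool pointing down it reaches from about 400 to 850 mm from the base axis. Payload 4.5 kg.
Tool frame: the origin (TCP) lies between the finger pads; the fingertips stand tips_ahead ahead of it and the grasp point (between the pads) lies 6 mm ahead of it (tips_ahead is the distance from the TCP to the fingertips, in mm); y points along the fingers, z is the direction in which the jaws open and shut, and the axes are right-handed (so a half turn about y gives the same grasp; the last joint's range is limited). The gripper opens to 85 mm and grips with 20 to 120 N. Pads are 22 mm wide; open, the fingers measure 114 mm over their backs; the gripper's body (76 mm by 85 mm) begins 54 mm behind the grasp point. The pads swing forward as they close: fully open they stand 13 mm farther back than shut.
Start: joints at [-1.288, 0.689, -0.195, 1.565, 0.157, 0.902, -0.215], TCP at [153.879, 605.786, 221.417] pointing down, gripper open.
Joint ranges: [-3.01, 3.01], [-0.46, 2.08], [-1.47, 1.51], [0.13, 2.56], [-1, 4.14], [0.04, 2.09], [-2.66, 2.66]. Speed limits (rad/s): [2.57, 2.57, 3.14, 3.14, 3.14, 3.14, 3.14].

INTERFACE

Orientations are given as a 3x3 rotation matrix whose columns are the frame's x, y, z axes.
In Python, from cell import * gives the robot as it stands.
- The arm moves only by the tool apply_moves, never from a script. Its argument "increments" is one flat list of numbers, 7 for each row, row after row: the shift along the world's x, y, z in cm, then the turn, a rotation vector about the world's x, y, z in degrees, then the closure in counts, from 0 (fully open) to 255 (shut). In form: [tx, ty, tz, wx, wy, wz, hand, tx, ty, tz, wx, wy, wz, hand, ...]. A call has 1 to 12 rows; each row shifts and turns the pose as measured when the row begins; what a row does not reach is not made up. A row lasts 1/12 s, in which the tool goes at most 41.7 mm and 7.16 degrees, less where a joint would pass 70% of its speed; a pose out of reach is approached as far as the arm can. A call is refused whole if a number of a shift passes 4.17 or a number of a turn 7.16, either way. A call with a gripper value outside its range is refused whole. The fingers move at their own pace and stop on an object; the grip force is fixed at half the most. Time passes only in rows, so rows that do not move let the fingers close. It gives the time, the measured TCP pose, the force and the opening at its end, in the units of the state.
- get_state(): the state, without advancing time (a new reading comes with each control period).
- snapshot(name): name is "side" or "top" or "wrist"; returns (picture, depth): 480x640x3 uint8, blue, green, red; 480x640 float32, mm along the optical axis (not along the pixel's ray), 0 where there is no reading.
- calibration(name): a dict with "fx", "fy", "cx", "cy" (pixels), "k1" (the pictures are not rectified: a ray, as slopes to the right and down, at radius r is drawn at 1 + k1 r^2 times it, then the intrinsics apply), "pose" (4x4, takes a point from camera to world coordinates); the wrist camera has in their place "mount" (4x4, takes a point from camera to tool coordinates, whose origin is the TCP and whose axes are the tool frame's). Camera axes: x right, y up, looking along -z (the intrinsics and any distortion apply to the point x, -y, -z); pixel columns grow to the right and rows downward; lengths in mm; the calibration is good to about 2 mm. A picture is of the moment at which its call begins: read the wrist's pose just before it. calibration takes no time and is no camera call.
- finish_job(): hands the job in, once; it reports no verdict.
Trained networks look in the newest picture that a camera, given by its name, has taken for a name from the list of things; names that differ only in an ending like _2 or _b are one class to them, and where a whole thing is asked for, a point or a joint stands for the part that bears it (a point fixed in the world has none). Each returns a list of dicts, best first, with "p" (0 to 1); they miss things now and then, are a little off and sometimes report something else, mostly with a low value. They report only what shows in the picture. A call takes as long as a camera call. They do not tell look-alikes from the thing itself.
- search_frame(camera, query): "point" ([column, row] in pixels, amid what is visible of it).
- place_of(camera, query): "point" ([column, row] in pixels: a listed point, or the origin of a listed thing).
The state is a dict: "clock": time; "q": joint angles; "dq": joint speeds; "effort": joint torques, N m; "tool_pos": TCP position; "tcp_rot": TCP orientation; "wrist_force": force on the tool from outside, world axes, zero at the start; "torque": the same for the moment, N m; "gripper_width": finger opening in mm.
Only numpy, scipy, OpenCV 4.12 (cv2) and the standard library are available. Lean on these libraries where they do the work, as an engineer would, in place of code of your own. Each camera call takes 0.05 s, during which the arm holds its last target.

TASK

Start a new vial inspection batch: first turn the pointer knob of the tally counter back, anticlockwise, to its zero stop, then draw the red-capped amber vial up out of the blue rack and carry it over the lit window of the viewing pad. Hold it there leaning over at about 45 degrees, cap end up, its middle some 15 cm above the pad, and finish while holding it still like that, not putting it down or letting go. Never touch the pad with the vial, and leave the other two vials and everything else on the bench where they are.

Things in the scene. Friction and masses are not known exactly. Their poses are not given: they have to be found in the camera images.
- tally (a joint): Angle (rad) of the counter's pointer knob: 0 at the zero stop, growing as the knob is turned clockwise seen from above; one count is 0.105 rad, end of scale 5.24. It starts some way up the scale. Light friction (about 0.04 N m) holds it where it is left; no spring.
- tally_grip (a point): Point to grip the pointer knob, on its upright axis, 73 mm above the bench. The knob is an upright black bar 44 mm long, 11 mm thick, from 51 to 81 mm above the bench, on a round skirt of 38 mm diameter (top 51 mm above the bench). The point turns with the knob: x along the bar towards the red pointer, y across the bar (the way to pinch it), z up.
- counter: Tally counter: grey box 120 x 120 mm, fixed to the bench, its white dial (104 mm across) on top, 45 mm above the bench, with the pointer knob in the middle; a black count key 16 mm deep juts from its -x side. Origin at the centre of its underside. The zero mark and its steel stop pin (10 mm tall, 41 mm from the axis) lie on its +x side.
- rack: Blue vial rack, fixed to the bench, 92 mm (its x) by 210 mm (its y), 40 mm high; origin at the centre of its underside. Two rows (x = -21, +21 mm) of five holes (y = -80, -40, 0, 40, 80), 31 mm wide. Vials stand 6 mm above the bench in the holes (-21, -80), (21, 0) and (-21, 80), in any order; the others are empty.
- red_vial_mid (a point): Middle (half-way up, on the axis) of the amber vial with the red cap: loose, 98 mm tall, about 0.06 kg; body 27.5 mm in diameter, straight from the bottom up to 27 mm above this point; cap 25 mm in diameter, 34 to 49 mm above it. z points from bottom to cap. In the rack this point is 55 mm above the bench, so pinch the body 10 to 20 mm above this point.
- white_vial_mid (a point): Middle of the like vial with the white cap; stays in the rack.
- black_vial_mid (a point): Middle of the like vial with the black cap; stays in the rack.
- viewing_pad: Flat light panel fixed to the bench: grey plastic 210 mm (its x) by 150 mm (its y), 12 mm thick, with a glowing white window 180 by 120 mm in the middle of its top; origin at the centre of its underside, z up.
- forceps_tray: Stainless steel tray 105 x 210 x 24 mm with forceps in it, loose; stays. Origin at the centre of its underside.
- tube_opener: Grey plastic tube opener, a ring of 46 mm diameter with a flat handle to its -x, 120 mm long in all and 14 mm high, loose; stays. Origin at the centre of the ring's underside.
- beaker: Small glass beaker, 68 mm across, 85 mm tall, loose; stays. Origin at the centre of its underside.
- cap_jar: Glass jar with a white lid, 56 mm across, 70 mm tall, loose; stays. Origin at the centre of its underside.
- tip_box: Pipette tip box with an orange lid, 82 x 122 x 61 mm, loose; stays. Origin at the centre of its underside.
Things that resemble listed ones, but are neither listed nor needed, are in the scene too. Of the things shaped like the counter, the grey one is meant.

How it is judged (in metres and radians):
On the way, in this order (a step that is already met when the one before it is completed fails the run):
1. the tally counter's knob is back at its zero stop (value of joint tally below 0.05 rad), for 0.2 s.
2. the red-capped vial is out of the rack, in the gripper (z of red_vial_mid in the frame of rack above 0.095 m and contact force between the fingers and red_vial above 0.5 N), for 0.1 s.
At the end, for the whole second after the job is handed in: Tally knob within 0.05 rad of zero; red-capped vial held still by the fingers, leaning 30 to 60 degrees from upright, cap end up, its middle over the lit window and 100 to 210 mm above the pad, not touching it; the other two vials within 10 mm of where they stood (value of joint tally below 0.05 rad and angle between red_vial_mid's own z axis and vertical between 0.524 and 1.047 rad and x of red_vial_mid in the frame of viewing_pad between -0.09 and 0.09 m and y of red_vial_mid in the frame of viewing_pad between -0.06 and 0.06 m and z of red_vial_mid in the frame of viewing_pad between 0.112 and 0.222 m and contact force between the fingers and red_vial above 0.5 N and contact force between red_vial and viewing_pad below 0.1 N and linear speed of red_vial below 0.03 m/s and angular speed of red_vial below 0.3 rad/s and distance of each of white_vial_mid, black_vial_mid from where it was at the start of the episode below 0.01 m); the arm keeps its last pose, push and grip.
It fails at once if the vial touches the viewing pad (contact force between red_vial and viewing_pad above 0.5 N).
It fails at once if another vial is pulled up or knocked (moved more than 10 mm) (distance of any of white_vial_mid, black_vial_mid from where it was at the start of the episode above 0.01 m).
It fails at once if something else on the bench is pushed more than 20 mm (distance of any of forceps_tray, tube_opener, beaker, cap_jar, tip_box from where it was at the start of the episode above 0.02 m).
It also fails if it takes over 53 s, if anything falls off the work surface, if the arm or the gripper's body presses on something with over 40 N, if the wrist force passes 120 N, or if a joint passes its speed limit or range.

## Working session

There is one attempt and no reset: what is moved stays moved. The work goes in short steps, Python scripts to look and compute and a tool call to move; the robot and the scene stay as the last step left them, time stands still between calls to the robot, and variables do not carry over. Pictures are saved under pics/ and viewed, and the job is handed in when it is done.

Besides the shell and the picture viewer there is one more tool, called after ">>>" in YAML: its name, and indented under it one key for each argument. apply_moves: Moves the arm, as the interface text tells. Its arguments: {"type":"object","properties":{"increments":{"type":"array"}},"required":["increments"]}

```bash
ls; mkdir -p pics
python3 - <<'E'
from cell import *
import cv2
s=get_state(); print({k:(v if not hasattr(v,'round') else v) for k,v in s.items()})
for n in ["side","top","wrist"]:
    p,d=snapshot(n); cv2.imwrite(f"pics/{n}0.png",p); import numpy as np; np.save(f"pics/{n}0.npy",d)
    print(n,calibration(n))
    for q in (["tally_grip","counter","rack","red_vial_mid","white_vial_mid","black_vial_mid","viewing_pad"] if n!="wrist" else []):
        print(q,[(round(float(r["p"]),2),[round(float(x)) for x in r["point"]]) for r in place_of(n,q)][:4])
E
```

```text
pics
{'clock': 0.0, 'q': array([-1.28824364,  0.68997309, -0.19452242,  1.56638989,  0.15731163,
        0.90251228, -0.21509212]), 'dq': array([ 1.24110320e-03, -2.70286967e-04,  1.79810710e-05,  1.57695254e-03,
        1.01181942e-03, -9.06377048e-04, -1.45062031e-03]), 'effort': array([-9.09982791e-04, -5.39618862e+01, -1.26654904e+00, -1.58548754e+01,
        9.12985095e-03,  9.26867535e-03, -2.81097130e-06]), 'tool_pos': array([153.75253613, 605.07632494, 220.57887637]), 'tcp_rot': array([[ 9.69247765e-01, -3.21874907e-04,  2.46086707e-01],
       [-2.46086874e-01, -1.86089911e-03,  9.69245989e-01],
       [ 1.45966572e-04, -9.99998217e-01, -1.88288150e-03]]), 'wrist_force': array([-0.32353234,  0.25994026, -0.68340474]), 'torque': array([ 0.02654793, -0.00753394, -0.00105651]), 'gripper_width': 85.39242219857309}
side {'fx': 508.5774503316318, 'fy': 508.5774503316318, 'cx': 319.082480362385, 'cy': 239.5476182420288, 'k1': -0.06942351997663664, 'pose': array([[ 7.99974218e-01,  4.61751567e-01, -3.83179776e-01,
         5.26876164e+01],
       [-5.99986909e-01,  6.23597120e-01, -
[... 1101 characters left out ...]
2])]
rack [(0.71, [164, 262])]
red_vial_mid []
white_vial_mid [(0.72, [274, 165]), (0.47, [163, 253]), (0.43, [373, 270])]
black_vial_mid [(0.56, [193, 272])]
viewing_pad [(0.7, [282, 260]), (0.39, [370, 275])]
wrist {'fx': 409.50290402101683, 'fy': 409.50290402101683, 'cx': 313.2392492191128, 'cy': 247.10067193599087, 'k1': -0.025391684670135414, 'mount': array([[-5.56073069e-04, -9.51940532e-01, -3.06282409e-01,
        -7.88175194e+01],
       [-5.39990376e-04,  3.06282697e-01, -9.51940449e-01,
        -1.52392860e+02],
       [ 9.99999700e-01, -3.63958894e-04, -6.84354286e-04,
         1.17425978e-01],
       [ 0.00000000e+00,  0.00000000e+00,  0.00000000e+00,
         1.00000000e+00]])}
```

View pics/side0.png

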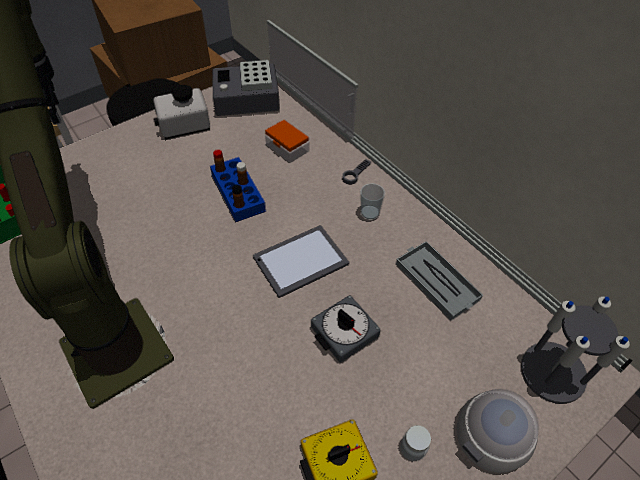

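View pics/top0.png

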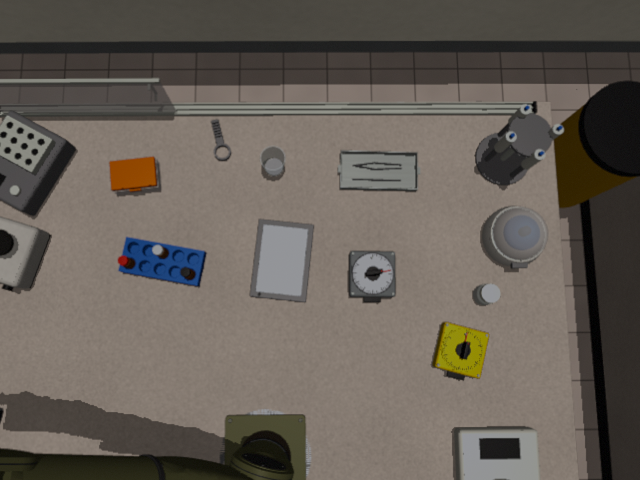

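View pics/wrist0.png

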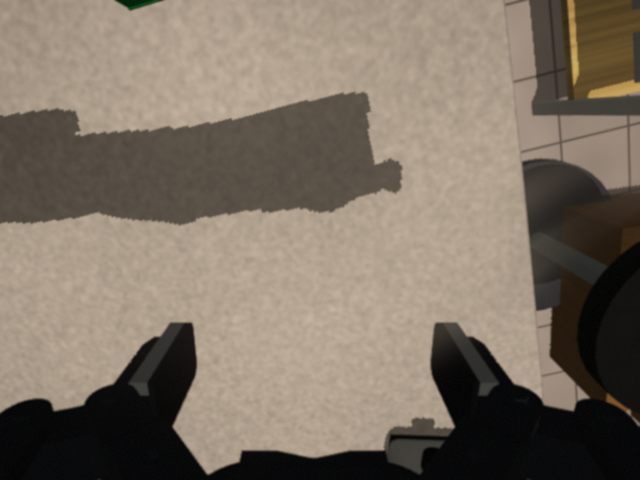

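```bash
cat > h.py <<'E'
import numpy as np, cv2
from cell import *
def und(c,uv):
    K=np.array([[c['fx'],0,c['cx']],[0,c['fy'],c['cy']],[0,0,1.]])
    return cv2.undistortPoints(np.array(uv,float).reshape(-1,1,2),K,np.array([c['k1'],0,0,0,0.])).reshape(-1,2)
def pose(n,s=None):
    c=calibration(n)
    if n!='wrist': return c,c['pose']
    s=s or get_state(); T=np.eye(4); T[:3,:3]=s['tcp_rot']; T[:3,3]=s['tool_pos']
    return c,T@c['mount']
def to_plane(n,uv,z,P=None):
    c,T=pose(n) if P is None else P
    out=[]
    for x,y in und(c,uv):
        d=T[:3,:3]@np.array([x,-y,-1.]); o=T[:3,3]
        out.append(o+d*(z-o[2])/d[2])
    return np.array(out)
def from_depth(n,d,uv,P=None):
    c,T=pose(n) if P is None else P
    return np.array([T[:3,:3]@(np.array([x,-y,-1.])*d[int(v),int(u)])+T[:3,3] for (x,y),(u,v) in zip(und(c,uv),uv)])
def cloud(n,d,P=None):
    vv,uu=np.mgrid[0:480,0:640]
    c,T=pose(n) if P is None else P
    q=und(c,np.stack([uu.ravel(),vv.ravel()],1)); D=d.ravel()[:,None]
    return ((np.c_[q[:,0],-q[:,1],-np.ones(len(q))]*D)@T[:3,:3].T+T[:3,3]).reshape(480,640,3)
def proj(n,X,P=None):
    c,T=pose(n) if P is None else P
    p=(np.atleast_2d(X)-T[:3,3])@T[:3,:3]; x=p[:,0]/-p[:,2]; y=-p[:,1]/-p[:,2]
    f=1+c['k1']*(x*x+y*y); return np.c_[c['fx']*x*f+c['cx'],c['fy']*y*f+c['cy']]
E
python3 - <<'E'
from h import *
im=cv2.imread('pics/top0.png'); d=np.load('pics/top0.npy')
a=cv2.resize(im[215:305,100:240],None,fx=5,fy=5,interpolation=3)
b=cv2.resize(im[215:305,240:400],None,fx=5,fy=5,interpolation=3)
cv2.imwrite('pics/a.png',a);cv2.imwrite('pics/b.png',b)
X=cloud('top',d)
hsv=cv2.cvtColor(im,cv2.COLOR_BGR2HSV)
roi=np.zeros((480,640),bool); roi[225:300,105:220]=1
blue=roi&(hsv[...,0]>105)&(hsv[...,0]<125)&(hsv[...,1]>150)
def rect(m,z):
    m=cv2.morphologyEx(m.astype(np.uint8),cv2.MORPH_CLOSE,np.ones((9,9)))
    cs=max(cv2.findContours(m,0,1)[0],key=cv2.contourArea)
    P=to_plane('top',cs.reshape(-1,2)+0.0,z)[:,:2].astype(np.float32)
    r=cv2.minAreaRect(P); return r,cv2.boxPoints(r)
top=blue&(abs(X[...,2]-40)<8)
print('rack',rect(top,40))
roi[:]=0; roi[210:310,245:320]=1
pad=roi&(X[...,2]>7)&(X[...,2]<20)
print('pad',rect(pad,12)); 
win=roi&(hsv[...,2]>130)&(hsv[...,1]<40)
print('win',rect(win,12),win.sum())
roi[:]=0; roi[240:310,340:405]=1
box=roi&(abs(X[...,2]-42)<8)&(hsv[...,2]<255)
print('box',rect(box,45))
for n,z in (('red',(105,245,135,275)),('white',(145,235,172,262)),('black',(175,260,202,285)),('knob',(360,260,388,285))):
    x0,y0,x1,y1=z; s=X[y0:y1,x0:x1].reshape(-1,3); zz=s[:,2]
    print(n,zz.max()); m=zz>(98 if n!='knob' else 75); print(m.sum(),s[m].mean(0))
E
```

```text
rack (((495.2165832519531, 268.28387451171875), (208.98439025878906, 89.64775848388672), 79.23665618896484), array([[431.66708, 174.00099],
       [519.7377 , 157.25905],
       [558.7661 , 362.56677],
       [470.6955 , 379.30872]], dtype=float32))
pad (((502.63543701171875, -44.691680908203125), (198.88963317871094, 264.96661376953125), 89.69371795654297), array([[ 369.62244 , -143.42688 ],
       [ 634.5852  , -144.84328 ],
       [ 635.64844 ,   54.043518],
       [ 370.68567 ,   55.459915]], dtype=float32))
win (((502.5867919921875, -44.81825256347656), (199.3555145263672, 265.1078186035156), 89.75901794433594), array([[ 369.6148  , -143.93762 ],
       [ 634.7203  , -145.05264 ],
       [ 635.5588  ,   54.301117],
       [ 370.4533  ,   55.416138]], dtype=float32)) 5519
box (((454.4012451171875, -279.0292053222656), (119.1981201171875, 132.61373901367188), 89.67491912841797), array([[ 387.75732, -338.25113],
       [ 520.3689 , -339.0035 ],
       [ 521.04517, -219.80728],
       [ 388.4336 , -219.0549 ]], dtype=float32))
red 1564.477656051417
88 [484.56998618 334.41295335 154.28928218]
white 1564.477656051417
80 [510.08397334 252.86832479 158.67206206]
black 1564.477656051417
81 [454.51727682 180.78571042 176.56807734]
knob 1564.477656051417
78 [ 455.70691778 -273.40103039  138.61673933]
```

View pics/a.png

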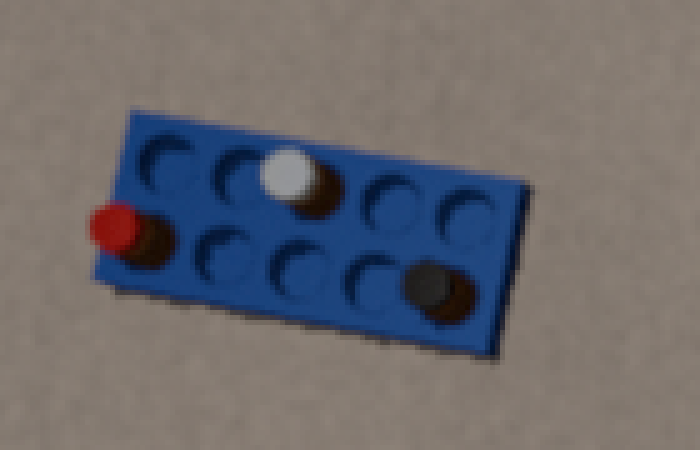

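View pics/b.png

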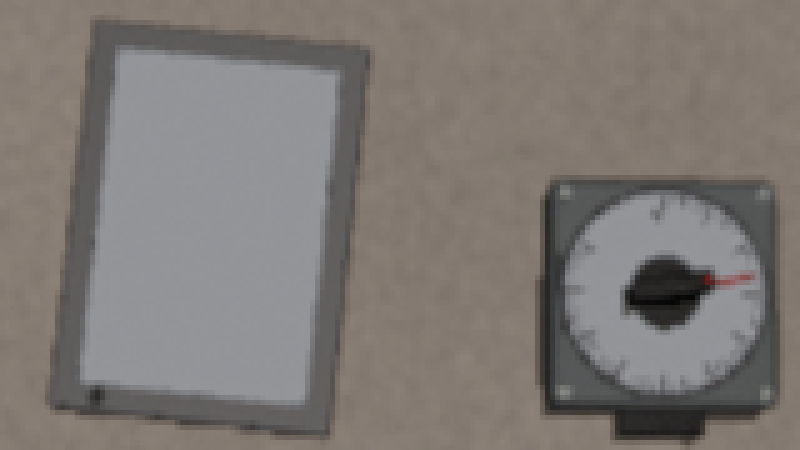

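Run:
```python
from h import *
f=lambda l,x0:np.array([[x/5-0.4+x0,y/5-0.4+215] for x,y in l])
print('pad',to_plane('top',f([(97,20),(370,47),(328,437),(52,405),(212,227)],240),12).round())
print('win',to_plane('top',f([(117,47),(341,70),(306,404),(80,380)],240),12).round())
print('counter',to_plane('top',f([(553,181),(776,181),(776,407),(548,405),(665,292)],240),45).round())
print('knob',to_plane('top',f([(665,292),(630,298),(710,278)],240),81).round(),to_plane('top',f([(665,292)],240),51).round())
print('caps',to_plane('top',f([(114,228),(288,173),(428,284)],100),104).round())
print('holes',to_plane('top',f([(167,165),(465,220)],100),40).round())
Xs=cloud('side',np.load('pics/side0.npy')); 
for uv in [(218,154),(241,167)]: print(Xs[uv[1],uv[0]])
print('side caps',to_plane('side',[(218,151),(241,165),(237,187)],104).round())
R=np.array([[.982,.187],[-.187,.982]])
for p in [(-21,-80),(21,0),(-21,80)]: print(np.array([495.2,268.3])+R@p)
```

```text
pad [[ 612.   16.   12.]
 [ 596. -130.   12.]
 [ 388. -106.   12.]
 [ 406.   39.   12.]
 [ 500.  -45.   12.]]
win [[ 597.    6.   12.]
 [ 584. -115.   12.]
 [ 405.  -95.   12.]
 [ 419.   24.   12.]]
counter [[ 519. -224.   45.]
 [ 518. -341.   45.]
 [ 401. -337.   45.]
 [ 402. -220.   45.]
 [ 460. -281.   45.]]
knob [[ 457. -277.   81.]
 [ 454. -259.   81.]
 [ 464. -300.   81.]] [[ 460. -281.   51.]]
caps [[490. 351. 104.]
 [517. 265. 104.]
 [461. 193. 104.]]
holes [[531. 344.  40.]
 [501. 187.  40.]]
[491.96992688 346.31314976 100.79763687]
[515.11563377 256.24009272 104.18650086]
side caps [[497. 354. 104.]
 [519. 263. 104.]
 [465. 195. 104.]]
[459.618 193.667]
[515.822 264.373]
[489.538 350.787]
```

>>> apply_moves:
  increments: [2.6,-2.1,0.3,0,0,0,0,2.6,-2.1,0.3,0,0,0,0,2.6,-2.1,0.3,0,0,0,0,2.6,-2.1,0.3,0,0,0,0,2.6,-2.1,0.3,0,0,0,0,2.6,-2.1,0.3,0,0,0,0,2.6,-2.1,0.3,0,0,0,0,2.6,-2.1,0.3,0,0,0,0,2.6,-2.1,0.3,0,0,0,0,2.6,-2.1,0.3,0,0,0,0,2.6,-2.1,0.3,0,0,0,0,2.6,-2.1,0.3,0,0,0,0]

```text
clock: 1.85
tool_pos: [465.9, 348.5, 259.6]
tcp_rot: [[0.974, -0.006, 0.226], [-0.226, 0.008, 0.974], [-0.008, -1.0, 0.006]]
wrist_force: [-0.0, 0.7, 0.2]
gripper_width: 85.5
```

>>> apply_moves:
  increments: [0,-4.0,0,0,0,-5.5,0,0,-4.0,0,0,0,-5.5,0,0,-4.0,0,0,0,-5.5,0,0,-4.0,0,0,0,-5.5,0,0,-4.0,0,0,0,-5.5,0,0,-4.0,0,0,0,-5.5,0,0,-4.0,0,0,0,-5.5,0,0,-4.0,0,0,0,-5.5,0,0,-4.0,0,0,0,-5.5,0,0,-4.0,0,0,0,-5.5,0,0,-4.0,0,0,0,-5.5,0,0,-4.0,0,0,0,-5.5,0]

```text
clock: 2.85
tool_pos: [472.4, -147.7, 263.1]
tcp_rot: [[0.135, 0.023, 0.991], [-0.991, 0.004, 0.135], [-0.0, -1.0, 0.023]]
wrist_force: [1.5, 0.4, 0.9]
gripper_width: 85.4
```

>>> apply_moves:
  increments: [-0.3,-3.3,-0.6,0,0,1,0,-0.3,-3.3,-0.6,0,0,1,0,-0.3,-3.3,-0.6,0,0,1,0,-0.3,-3.3,-0.6,0,0,0,0,0,0,0,0,0,0,0]

```text
clock: 3.27
tool_pos: [458.1, -297.5, 239.9]
tcp_rot: [[0.172, 0.028, 0.985], [-0.985, -0.005, 0.172], [0.009, -1.0, 0.027]]
wrist_force: [-0.3, -0.5, 0.0]
gripper_width: 85.6
```

Run:
```python
from h import *
s=get_state();print(s['q'].round(2),s['tool_pos'].round(1),s['tcp_rot'].round(3))
p,d=snapshot('wrist'); cv2.imwrite('pics/w1.png',p); np.save('pics/w1.npy',d)
P=pose('wrist',s)
for q in ('tally_grip','counter'):
  for r in place_of('wrist',q): print(q,r['p'],np.round(r['point']), to_plane('wrist',[r['point']],73 if q=='tally_grip' else 0,P).round(1))
```

```text
[ 0.46  0.55  0.05  1.82 -0.05  0.75  0.72] [ 458.1 -297.5  239.9] [[ 0.172  0.028  0.985]
 [-0.985 -0.005  0.172]
 [ 0.009 -1.     0.027]]
tally_grip 0.89 [ 62. 399.] [[ 261.6 -507.    73. ]]
tally_grip 0.67 [313. 195.] [[ 458.8 -279.4   73. ]]
tally_grip 0.21 [224. 422.] [[ 413.4 -509.    73. ]]
counter 0.93 [ 99. 352.] [[ 262.4 -502.6    0. ]]
counter 0.74 [313. 177.] [[ 460.6 -275.9    0. ]]
```

View pics/w1.png

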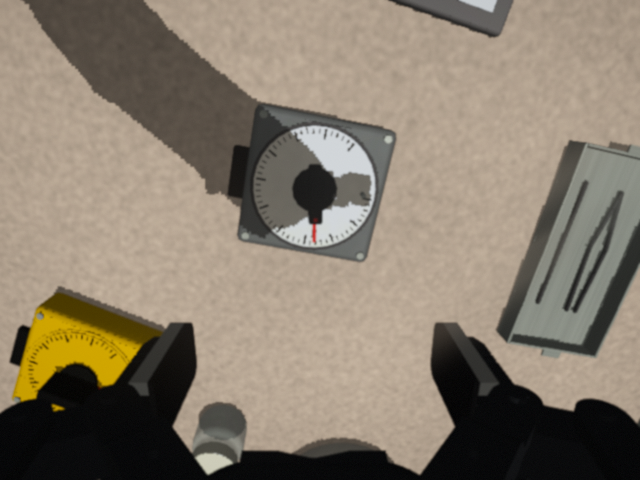

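>>> apply_moves:
  increments: [0.0,0.6,-3.0,0,1.6,0,0,0,0.6,-3.0,0,0,0,0,0,0.5,-3.0,0,0,0,0,0,0,-3.0,0,0,0,0,0,0,-2.0,0,0,0,0,0,0,0,0,0,0,0]

```text
clock: 3.92
tool_pos: [469.1, -258.9, 100.5]
tcp_rot: [[0.199, 0.015, 0.98], [-0.98, 0.004, 0.199], [-0.001, -1.0, 0.015]]
wrist_force: [-0.1, 0.5, -0.1]
gripper_width: 85.7
```

>>> apply_moves:
  increments: [-0.5,-1.0,-0.4,0,0,-0.8,0,-0.3,-0.7,0,0,0,-0.5,0,0,0,0,0,0,0,0,0,0,0,0,0,0,0]

```text
clock: 4.25
tool_pos: [463.3, -274.3, 99.3]
tcp_rot: [[0.181, 0.018, 0.983], [-0.984, 0.004, 0.181], [-0.001, -1.0, 0.019]]
wrist_force: [0.5, 0.7, 0.1]
gripper_width: 85.3
```

Run:
```python
from h import *
s=get_state();print(s['q'].round(2),s['tool_pos'].round(1),s['tcp_rot'].round(3))
p,d=snapshot('wrist'); cv2.imwrite('pics/w2.png',p); np.save('pics/w2.npy',d)
P=pose('wrist',s); s=get_state();print(s['q'].round(2),s['tool_pos'].round(1))
print(proj('wrist',[[459,-280,81],[459,-280,73],[459,-280,51]],P))
```

```text
[ 0.45  0.76  0.02  1.95 -0.06  0.42  0.7 ] [ 463.3 -274.3   99.3] [[ 0.181  0.018  0.983]
 [-0.984  0.004  0.181]
 [-0.001 -1.     0.019]]
[ 0.45  0.76  0.02  1.95 -0.06  0.42  0.7 ] [ 463.5 -274.8   99.6]
[[301.52069946 306.60907432]
 [301.64858252 299.20058517]
 [301.95475188 281.50549794]]
```

View pics/w2.png

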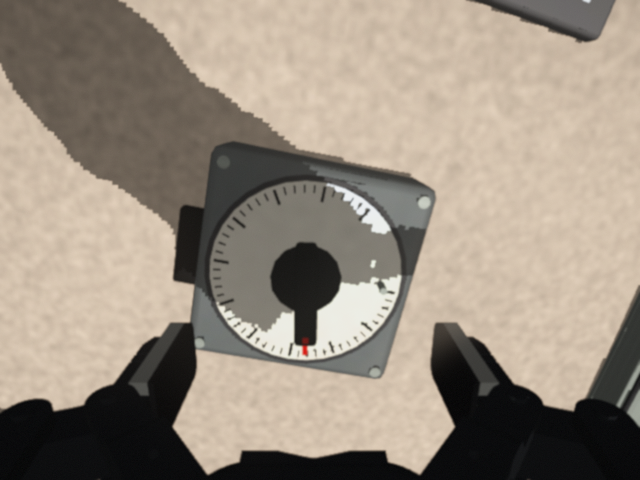

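>>> apply_moves:
  increments: [-0.2,-0.1,-1.0,0,1,0,0,-0.1,-0.1,-0.8,0,0,0,0,0,0,0,0,0,0,0,0,0,0,0,0,0,0]

```text
clock: 4.63
tool_pos: [461.9, -278.1, 82.2]
tcp_rot: [[0.18, 0.004, 0.984], [-0.984, 0.001, 0.18], [-0.0, -1.0, 0.005]]
wrist_force: [-0.6, 0.4, 0.2]
gripper_width: 85.5
```

Close on the knob.

>>> apply_moves:
  increments: [-0.1,0,-0.2,0,0,0,255,0,0,0,0,0,0,255,0,0,0,0,0,0,255,0,0,0,0,0,0,255,0,0,0,0,0,0,255,0,0,0,0,0,0,255,0,0,0,0,0,0,255,0,0,0,0,0,0,255,0,0,0,0,0,0,255]

```text
clock: 5.38
tool_pos: [460.7, -277.7, 79.9]
tcp_rot: [[0.18, 0.004, 0.984], [-0.984, 0.002, 0.18], [-0.001, -1.0, 0.004]]
wrist_force: [-0.7, -0.3, -0.0]
gripper_width: 0.1
```

Run:
```python
from h import *
s=get_state();print(s['q'].round(2),s['tool_pos'].round(1),s['gripper_width'])
p,d=snapshot('wrist'); cv2.imwrite('pics/w3.png',p); np.save('pics/w3.npy',d)
p,d=snapshot('side'); cv2.imwrite('pics/s3.png',cv2.resize(p[270:380,250:420],None,fx=4.5,fy=4.5,interpolation=3));
```

```text
[ 0.44  0.8   0.03  1.95 -0.06  0.39  0.7 ] [ 460.7 -277.7   79.9] 0.14549150470265976
```

View pics/w3.png

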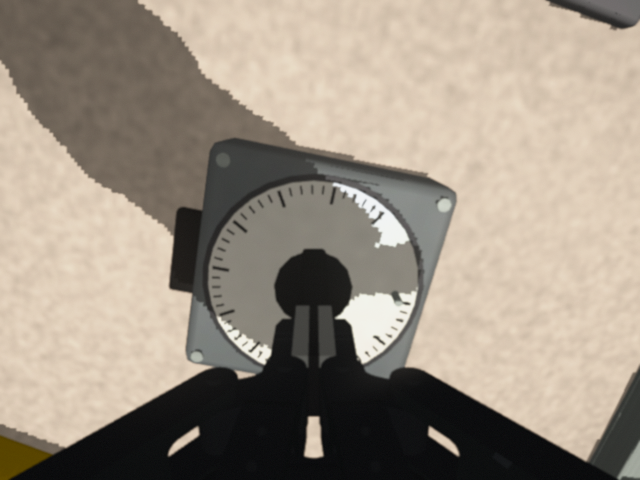

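View pics/s3.png

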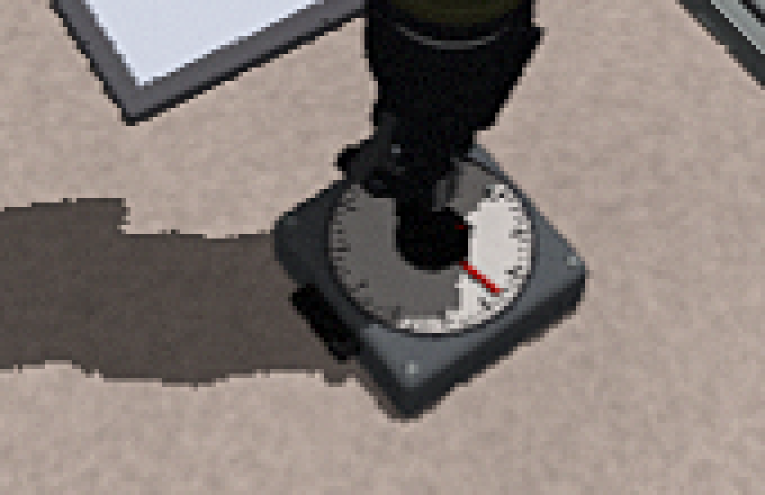

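Run:
```python
from h import *
p=cv2.imread('pics/w3.png'); d=np.load('pics/w3.npy')
X=cloud('wrist',d)
for v in range(240,400,10):
    print(v,[(int(X[v,u,0]),int(X[v,u,1]),int(X[v,u,2])) if d[v,u]>0 else None for u in (275,290,302,314,326,340)])
c=p[220:430,240:390].astype(float); cv2.imwrite('pics/w3c.png',cv2.resize(np.clip(c*3,0,255).astype(np.uint8),None,fx=2.8,fy=2.8,interpolation=3))
```

```text
240 [(438, -259, 44), (445, -258, 43), (451, -256, 45), (457, -255, 44), (462, -254, 45), (469, -254, 43)]
250 [(439, -264, 44), (446, -263, 44), (452, -262, 44), (457, -257, 56), (463, -259, 44), (470, -258, 45)]
260 [(440, -268, 46), (447, -266, 50), (452, -259, 65), (457, -257, 68), (462, -258, 64), (471, -263, 44)]
270 [(441, -274, 44), (448, -270, 51), (452, -259, 78), (457, -257, 80), (462, -257, 78), (471, -266, 50)]
280 [(441, -279, 45), (449, -276, 50), (453, -262, 80), (457, -261, 81), (462, -260, 80), (472, -271, 51)]
290 [(442, -282, 50), (449, -281, 50), (453, -267, 79), (458, -265, 81), (463, -265, 78), (473, -276, 50)]
300 [(443, -290, 45), (450, -286, 51), (454, -270, 82), (459, -270, 81), (464, -269, 79), (474, -282, 50)]
310 [(444, -295, 45), (451, -291, 50), (454, -267, 97), (458, -267, 96), (462, -265, 97), (475, -287, 50)]
320 [(445, -301, 45), (450, -272, 97), (454, -267, 104), (458, -266, 104), (462, -266, 104), (468, -268, 97)]
330 [(445, -272, 105), (451, -272, 104), (454, -267, 111), (458, -266, 111), (462, -266, 111), (468, -268, 105)]
340 [(446, -272, 111), (451, -271, 111), (454, -266, 119), (458, -266, 118), (462, -265, 118), (467, -269, 111)]
350 [(446, -272, 118), (451, -272, 117), (454, -266, 125), (458, -265, 125), (461, -265, 125), (467, -268, 118)]
360 [(447, -267, 131), (451, -265, 133), (454, -266, 131), (458, -267, 127), (461, -265, 130), (465, -262, 133)]
370 [(447, -267, 136), (451, -266, 136), (454, -265, 136), (459, -271, 127), (461, -265, 135), (465, -263, 136)]
380 [(448, -266, 141), (452, -267, 139), (455, -266, 140), (460, -275, 126), (461, -265, 140), (464, -264, 140)]
390 [(448, -267, 144), (452, -267, 144), (455, -265, 144), (460, -278, 126), (461, -266, 142), (464, -264, 144)]
```

View pics/w3c.png

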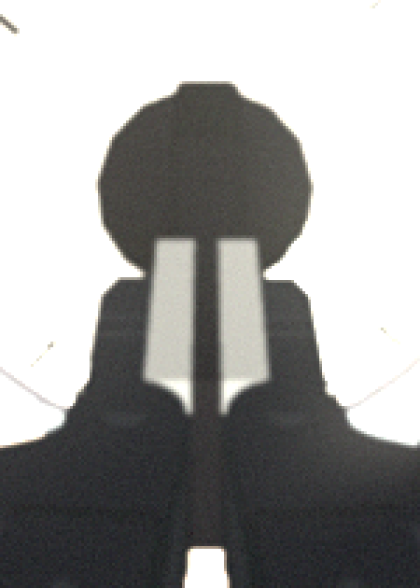

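Run:
```python
from h import *
c=calibration('wrist')
for n in ('w1','w3'):
    p=cv2.imread(f'pics/{n}.png'); d=np.load(f'pics/{n}.npy'); X=cloud('wrist',d,(c,c['mount']))
    m=(d>0)&(d<175); m[:260]=0
    Y=X[m]; print(n,m.sum()); print('tool y max',np.percentile(Y[:,1],[90,98,99.5,99.9]).round(1))
    k=Y[:,1]>np.percentile(Y[:,1],97); print(Y[k].mean(0).round(1), Y[k].min(0).round(1),Y[k].max(0).round(1))
    np.set_printoptions(suppress=True)
    for v in (310,316,320,324,330,345,360): print(v,[X[v,u].round(0).tolist() for u in (170,185,300,325,440,455)])
# side view check
s=get_state()
d0=np.load('pics/side0.npy')
p,d=snapshot('side'); Xs=cloud('side',d)
m=(abs(Xs[...,0]-460)<45)&(abs(Xs[...,1]+278)<45)&(Xs[...,2]>55)&(Xs[...,2]<140)
for lo in range(56,140,6):
    k=m&(Xs[...,2]>=lo)&(Xs[...,2]<lo+6); q=Xs[k]; print(lo,k.sum(),q.min(0).round() if len(q) else '',q.max(0).round() if len(q) else '')
```

```text
w1 44663
tool y max [-44.9 -29.9 -25.6 -23.6]
[ -3.5 -28.4   0.2] [-12.4 -32.2 -56. ] [ 10.7 -22.3  55. ]
310 [[116.0, 238.0, -151.0], [116.0, 238.0, -135.0], [117.0, 240.0, -14.0], [118.0, 241.0, 12.0], [120.0, 245.0, 136.0], [120.0, 246.0, 153.0]]
316 [[122.0, 236.0, -151.0], [123.0, 238.0, -136.0], [126.0, 242.0, -14.0], [125.0, 241.0, 13.0], [127.0, 245.0, 137.0], [128.0, 247.0, 154.0]]
320 [[128.0, 237.0, -152.0], [128.0, 238.0, -137.0], [130.0, 241.0, -14.0], [130.0, 241.0, 13.0], [132.0, 245.0, 138.0], [132.0, 245.0, 154.0]]
324 [[-12.0, -29.0, -49.0], [-12.0, -30.0, -43.0], [134.0, 241.0, -14.0], [135.0, 242.0, 13.0], [-11.0, -28.0, 43.0], [-11.0, -27.0, 49.0]]
330 [[-11.0, -32.0, -48.0], [-11.0, -33.0, -43.0], [141.0, 240.0, -14.0], [142.0, 241.0, 13.0], [-10.0, -30.0, 42.0], [-11.0, -32.0, 47.0]]
345 [[-11.0, -42.0, -45.0], [-6.0, -33.0, -43.0], [160.0, 241.0, -14.0], [161.0, 242.0, 13.0], [-5.0, -31.0, 43.0], [-11.0, -41.0, 44.0]]
360 [[-9.0, -47.0, -43.0], [-0.0, -33.0, -43.0], [180.0, 243.0, -15.0], [179.0, 241.0, 13.0], [-1.0, -34.0, 42.0], [-9.0, -46.0, 42.0]]
w3 50119
[... 948 characters left out ...]
.0, -52.0, 3.0], [75.0, 81.0, 84.0], [74.0, 80.0, 93.0]]
56 27 [ 454. -303.   56.] [ 503. -261.   62.]
62 24 [ 454. -304.   62.] [ 468. -260.   68.]
68 23 [ 454. -303.   68.] [ 467. -265.   74.]
74 29 [ 454. -303.   74.] [ 469. -269.   80.]
80 27 [ 455. -303.   80.] [ 470. -271.   83.]
86 1 [ 458. -288.   92.] [ 458. -288.   92.]
92 9 [ 452. -291.   95.] [ 473. -286.   98.]
98 9 [ 449. -291.  100.] [ 468. -283.  104.]
104 13 [ 449. -291.  105.] [ 470. -287.  110.]
110 11 [ 450. -290.  110.] [ 470. -286.  115.]
116 8 [ 450. -291.  117.] [ 467. -287.  122.]
122 9 [ 453. -292.  122.] [ 473. -286.  128.]
128 9 [ 450. -293.  129.] [ 477. -288.  134.]
134 23 [ 436. -297.  134.] [ 487. -270.  140.]
```

>>> apply_moves:
  increments: [0,0,0,0,0,0,100,0,0,0,0,0,0,100,0,0,0,0,0,0,100,0,0,0,0,0,0,100,0,-0.1,0,0,0,0,100]

```text
clock: 5.95
tool_pos: [460.8, -278.5, 79.9]
tcp_rot: [[0.18, 0.004, 0.984], [-0.984, 0.002, 0.18], [-0.001, -1.0, 0.004]]
wrist_force: [0.3, -0.2, 0.8]
gripper_width: 51.9
```

>>> apply_moves:
  increments: [0,-0.1,-1.0,0,0,0,100,0,0,-1.0,0,0,0,100,0,0,-0.9,0,0,0,100,0,0,-0.4,0,0,0,100,0,0,0,0,0,0,100]

```text
clock: 6.37
tool_pos: [460.5, -279.8, 42.9]
tcp_rot: [[0.18, 0.004, 0.984], [-0.984, 0.002, 0.18], [-0.001, -1.0, 0.004]]
wrist_force: [-1.3, 0.1, 0.2]
gripper_width: 51.8
```

>>> apply_moves:
  increments: [0,0,0,0,0,0,255,0,0,0,0,0,0,255,0,0,0,0,0,0,255,0,0,0,0,0,0,255,0,0,0,0,0,0,255,0,0,0,0,0,0,255]

```text
clock: 6.87
tool_pos: [461.0, -279.2, 42.1]
tcp_rot: [[0.181, 0.004, 0.984], [-0.984, 0.003, 0.181], [-0.002, -1.0, 0.004]]
wrist_force: [1.3, 0.5, -2.7]
gripper_width: 9.9
```

>>> apply_moves:
  increments: [0,0,0,0,0,4,255,0,0,0,0,0,6,255,0,0,0,0,0,6,255,0,0,0,0,0,6,255,0,0,0,0,0,6,255,0,0,0,0,0,6,255,0,0,0,0,0,6,255,0,0,0,0,0,6,255,0,0,0,0,0,6,255,0,0,0,0,0,6,255]

```text
clock: 7.7
tool_pos: [460.7, -279.4, 42.1]
tcp_rot: [[0.946, 0.0, 0.325], [-0.325, 0.003, 0.946], [-0.001, -1.0, 0.002]]
wrist_force: [1.0, 0.6, -2.5]
gripper_width: 9.8
```

>>> apply_moves:
  increments: [0,0,0,0,0,5,255,0,0,0,0,0,5,255,0,0,0,0,0,4,255,0,0,0,0,0,3,255,0,0,0,0,0,3,255]

```text
clock: 8.12
tool_pos: [460.8, -279.5, 42.1]
tcp_rot: [[0.999, 0.0, -0.036], [0.036, 0.003, 0.999], [0.0, -1.0, 0.003]]
wrist_force: [1.0, 1.3, -2.1]
gripper_width: 10.0
```

Run:
```python
from h import *
s=get_state();print(s['q'].round(2),s['tool_pos'].round(1),s['torque'],s['gripper_width'])
p,d=snapshot('wrist'); cv2.imwrite('pics/w4.png',p)
```

```text
[ 0.62  0.87 -0.27  1.95  0.55  0.39  1.54] [ 460.8 -279.5   42.1] [ 0.18701546 -0.20037582 -1.20866046] 10.02155794275025
```

View pics/w4.png

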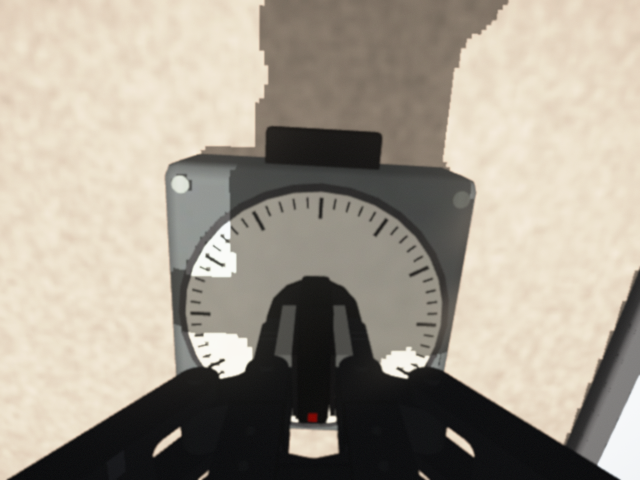

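>>> apply_moves:
  increments: [0,0,0,0,0,1,255,0,0,0,0,0,0,255,0,0,0,0,0,0,255,0,0,0,0,0,0,100,0,0,0,0,0,0,100,0,0,0,0,0,0,0,0,0,1.5,0,0,0,0,0,0,3,0,0,0,0,0,0,4,0,0,0,0,0,0,4,0,0,0,0,0,0,4,0,0,0,0,0,0,3,0,0,0,0]

```text
clock: 9.17
tool_pos: [452.8, -278.5, 239.2]
tcp_rot: [[0.998, -0.018, -0.062], [0.062, 0.004, 0.998], [-0.018, -1.0, 0.005]]
wrist_force: [0.7, -0.4, -0.3]
gripper_width: 85.5
```

Run:
```python
from h import *
s=get_state();print(s['q'].round(2),s['tool_pos'].round(1),s['torque'],s['gripper_width'])
p,d=snapshot('wrist'); cv2.imwrite('pics/w5.png',p)
```

```text
[ 0.77  0.58 -0.49  1.8   0.35  0.87  1.74] [ 452.8 -278.5  239.2] [-0.07614499 -0.07513626 -0.01073804] 85.45268470252809
```

View pics/w5.png

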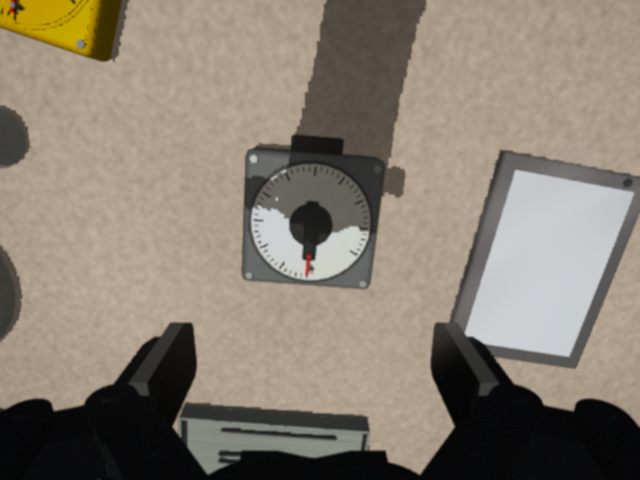

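>>> apply_moves:
  increments: [0.2,4,0,0,0,-1,80,0.2,4,0,0,0,-1,80,0.2,4,0,0,0,-1,80,0.2,4,0,0,0,-1,80,0.2,4,0,0,0,-1,80,0.2,4,0,0,0,-1,80,0.2,4,0,0,0,-1,80,0.2,4,0,0,0,-1,80,0.2,4,0,0,0,-1,80,0.2,4,0,0,0,-1,80,0.2,4,0,0,0,0,80,0.2,4,0,0,0,0,80]

```text
clock: 10.22
tool_pos: [477.6, 201.5, 251.5]
tcp_rot: [[0.991, 0.005, 0.132], [-0.132, -0.026, 0.991], [0.008, -1.0, -0.025]]
wrist_force: [1.3, -0.4, 0.0]
gripper_width: 58.7
```

Run:
```python
from h import *
s=get_state();print(s['q'].round(2),s['tool_pos'].round(1),s['tcp_rot'].round(3))
```

```text
[-0.24  0.53 -0.41  1.83  0.31  0.85  0.62] [477.6 201.5 251.5] [[ 0.991  0.005  0.132]
 [-0.132 -0.026  0.991]
 [ 0.008 -1.    -0.025]]
```

>>> apply_moves:
  increments: [0.2,3,0,1,0,0,80,0.2,3,0,0,0,0,80,0.2,3,-0.5,0,0,0,80,0.2,2.5,-0.5,0,0,0,80,0,1,0,0,0,0,80,0,0,0,0,0,0,80,0,0,0,0,0,0,80]

```text
clock: 10.8
tool_pos: [482.0, 343.6, 242.0]
tcp_rot: [[0.994, 0.009, 0.106], [-0.106, -0.004, 0.994], [0.01, -1.0, -0.003]]
wrist_force: [0.2, -0.1, 0.2]
gripper_width: 58.8
```

Run:
```python
from h import *
s=get_state();print(s['q'].round(2),s['tool_pos'].round(1),s['tcp_rot'].round(3))
p,d=snapshot('wrist'); cv2.imwrite('pics/w6.png',p); np.save('pics/w6.npy',d)
P=pose('wrist',s); s=get_state();print(s['tool_pos'].round(1))
for q in ('red_vial_mid','white_vial_mid','black_vial_mid'):
  for r in place_of('wrist',q): print(q,r['p'],np.round(r['point']), to_plane('wrist',[r['point']],55,P).round(1))
print(proj('wrist',[[490,351,104],[490,351,55]],P))
p,d=snapshot('top'); cv2.imwrite('pics/t6.png',cv2.resize(p[235:310,330:420],None,fx=8,fy=8,interpolation=3))
```

```text
[-0.47  0.64 -0.41  1.64  0.31  0.92  0.47] [482.  343.6 242. ] [[ 0.994  0.009  0.106]
 [-0.106 -0.004  0.994]
 [ 0.01  -1.    -0.003]]
[482.  343.2 242.1]
red_vial_mid 0.69 [324. 218.] [[489.1 352.1  55. ]]
white_vial_mid 0.64 [236. 262.] [[520.5 270.5  55. ]]
black_vial_mid 0.61 [142. 203.] [[459.6 199.6  55. ]]
[[324.51068519 235.73058442]
 [323.17944367 219.10692983]]
```

View pics/w6.png

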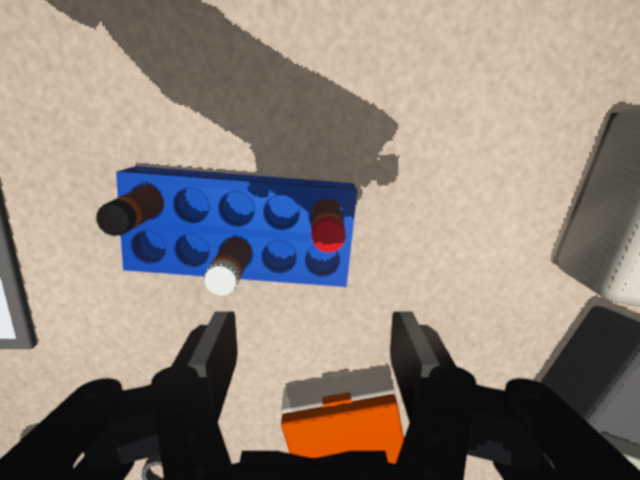

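View pics/t6.png

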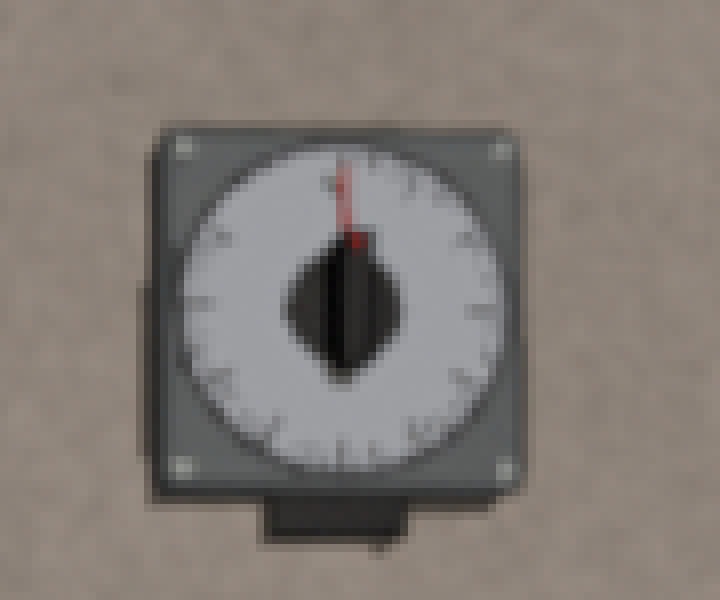

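Run:
```python
from h import *
c=calibration('wrist'); np.set_printoptions(suppress=True)
for n in ('w1','w3','w6'):
    d=np.load(f'pics/{n}.npy'); X=cloud('wrist',d,(c,c['mount']))
    for v in (400,420,440,452,456,460,465,470,478): print(n,v,[X[v,u].round(0).tolist() for u in (250,280,305,314,325,350,380)])
```

```text
w1 400 [[232.0, 240.0, -72.0], [232.0, 240.0, -38.0], [233.0, 241.0, -9.0], [233.0, 242.0, 1.0], [234.0, 242.0, 14.0], [236.0, 245.0, 43.0], [235.0, 244.0, 78.0]]
w1 420 [[262.0, 242.0, -74.0], [260.0, 240.0, -38.0], [262.0, 242.0, -9.0], [261.0, 241.0, 1.0], [263.0, 243.0, 14.0], [263.0, 243.0, 44.0], [265.0, 245.0, 80.0]]
w1 440 [[290.0, 241.0, -75.0], [292.0, 242.0, -39.0], [293.0, 244.0, -9.0], [293.0, 243.0, 1.0], [292.0, 243.0, 15.0], [293.0, 244.0, 45.0], [294.0, 245.0, 81.0]]
w1 452 [[-11.0, -84.0, -13.0], [-11.0, -83.0, -7.0], [305.0, 238.0, -9.0], [299.0, 232.0, 1.0], [294.0, 226.0, 14.0], [-10.0, -83.0, 8.0], [-11.0, -83.0, 15.0]]
w1 456 [[-10.0, -84.0, -13.0], [-10.0, -84.0, -7.0], [-11.0, -84.0, -1.0], [299.0, 225.0, 1.0], [-10.0, -84.0, 3.0], [-11.0, -85.0, 8.0], [-11.0, -85.0, 14.0]]
w1 460 [[-10.0, -85.0, -13.0], [-11.0, -85.0, -7.0], [-11.0, -85.0, -1.0], [-10.0, -85.0, 0.0], [-11.0, -85.0, 3.0], [-10.0, -85.0, 8.0], [-11.0, -86.0, 14.0]]
w1 465 [[-11.0, -87.0, -13.0], [-11.0, -87.0, -7.0], [-12.0, -88.0, -1.0], [-12.0, -88.0, 0.0], [-11.0, -87.0, 3.0], [-11.0, -87.0
[... 2520 characters left out ...]
10.0, -84.0, 3.0], [-11.0, -85.0, 8.0], [-11.0, -85.0, 14.0]]
w6 460 [[-10.0, -84.0, -13.0], [-9.0, -84.0, -7.0], [-11.0, -85.0, -1.0], [-10.0, -85.0, 0.0], [-11.0, -86.0, 3.0], [-10.0, -85.0, 8.0], [-10.0, -85.0, 14.0]]
w6 465 [[-11.0, -87.0, -13.0], [-12.0, -88.0, -6.0], [-11.0, -87.0, -1.0], [-12.0, -88.0, 0.0], [-12.0, -88.0, 3.0], [-11.0, -87.0, 8.0], [-11.0, -88.0, 14.0]]
w6 470 [[-12.0, -89.0, -12.0], [-11.0, -88.0, -6.0], [-12.0, -89.0, -1.0], [-11.0, -89.0, 0.0], [-11.0, -88.0, 3.0], [-11.0, -88.0, 8.0], [-12.0, -89.0, 14.0]]
w6 478 [[-11.0, -90.0, -12.0], [-11.0, -90.0, -6.0], [-11.0, -90.0, -1.0], [-12.0, -91.0, 0.0], [-11.0, -91.0, 3.0], [-11.0, -90.0, 7.0], [-10.0, -89.0, 14.0]]
```

>>> apply_moves:
  increments: [0.4,0.4,-2,0,0,0,80,0.4,0.4,-3,0,0.5,0,80,0,0,-3,0,0,0,80,0,0,-2,0,0,0,80,0,0,0,0,0,0,80,0,0,0,0,0,0,80]

```text
clock: 11.55
tool_pos: [496.0, 343.9, 143.0]
tcp_rot: [[0.993, 0.009, 0.12], [-0.12, -0.004, 0.993], [0.009, -1.0, -0.002]]
wrist_force: [-0.4, -0.9, 1.2]
gripper_width: 58.3
```

Run:
```python
from h import *
s=get_state();print(s['q'].round(2),s['tool_pos'].round(1),s['tcp_rot'].round(3))
p,d=snapshot('wrist'); cv2.imwrite('pics/w7.png',p); np.save('pics/w7.npy',d)
P=pose('wrist',s)
X=cloud('wrist',d,P); hsv=cv2.cvtColor(p,cv2.COLOR_BGR2HSV)
m=((hsv[...,0]<8)|(hsv[...,0]>172))&(hsv[...,1]>180)&(hsv[...,2]>60)&(abs(X[...,2]-104)<5)
print(m.sum(),X[m].mean(0),X[m].min(0),X[m].max(0))
print(proj('wrist',[[490,352,104],[490,352,40]],P))
```

```text
[-0.49  0.77 -0.35  1.71  0.38  0.73  0.41] [496.  343.9 143. ] [[ 0.993  0.009  0.12 ]
 [-0.12  -0.004  0.993]
 [ 0.009 -1.    -0.002]]
1767 [489.33890315 353.73910668 103.75940191] [477.95162095 341.89269038  99.14653114] [502.58914643 365.50192493 105.83470967]
[[327.43849931 266.07027343]
 [324.37880314 230.549019  ]]
```

View pics/w7.png

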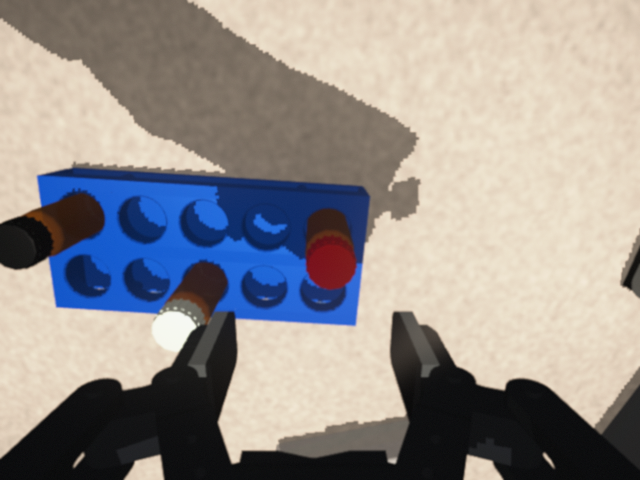

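>>> apply_moves:
  increments: [-0.4,0.6,0,0,0,0,80,-0.2,0.4,0,0,0.5,0,80,0,0,0,0,0,0,80]

```text
clock: 11.85
tool_pos: [491.5, 355.2, 147.2]
tcp_rot: [[0.993, 0.004, 0.122], [-0.122, -0.0, 0.993], [0.004, -1.0, 0.0]]
wrist_force: [-0.3, 0.1, -0.2]
gripper_width: 58.8
```

>>> apply_moves:
  increments: [-0.1,-0.1,-1.5,0,0,0,80,0,0,-2,0,0,0,80,0,0,-2,0,0,0,80,0,0,-2,0,0,0,80,0,0,-1.5,0,0,0,80,0,0,-0.8,0,0,0,80,0,0,0,0,0,0,80]

```text
clock: 12.43
tool_pos: [494.8, 362.5, 55.1]
tcp_rot: [[0.993, 0.018, 0.119], [-0.12, 0.015, 0.993], [0.016, -1.0, 0.017]]
wrist_force: [0.2, 0.6, -0.4]
gripper_width: 58.6
```

Run:
```python
from h import *
s=get_state();print(s['q'].round(2),s['tool_pos'].round(1),s['wrist_force'])
p,d=snapshot('wrist'); cv2.imwrite('pics/w8.png',p)
```

```text
[-0.55  0.9  -0.29  1.74  0.45  0.54  0.34] [494.8 362.5  55.1] [ 0.24560277  0.61190202 -0.41832751]
```

View pics/w8.png

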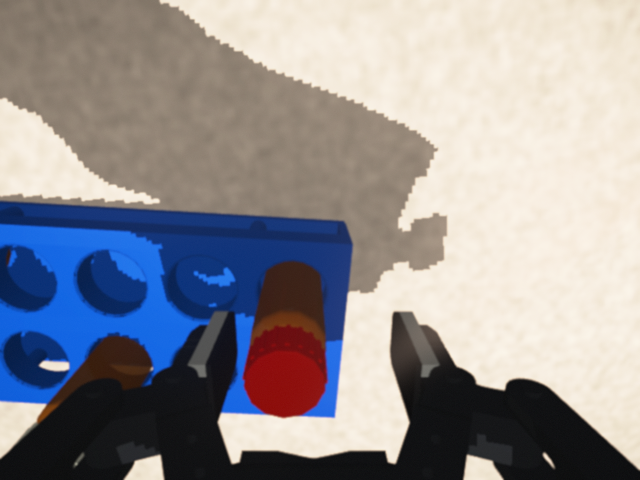

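>>> apply_moves:
  increments: [-0.4,-0.7,0,-0.9,1,0,80,0,-0.2,-0.7,0,0,0,80,0,0,-0.6,0,0,0,80,0,0,0,0,0,0,80]

```text
clock: 12.82
tool_pos: [493.5, 356.6, 46.3]
tcp_rot: [[0.993, 0.007, 0.119], [-0.119, 0.006, 0.993], [0.006, -1.0, 0.007]]
wrist_force: [0.8, 0.0, -0.2]
gripper_width: 58.5
```

>>> apply_moves:
  increments: [-0.3,-0.3,-0.5,0,0,0,80,0,0,0,0,0,0,80,0,0,0,0,0,0,80]

```text
clock: 13.07
tool_pos: [490.8, 354.1, 41.5]
tcp_rot: [[0.993, 0.009, 0.119], [-0.119, 0.008, 0.993], [0.008, -1.0, 0.009]]
wrist_force: [-0.1, 0.7, -0.3]
gripper_width: 58.8
```

Run:
```python
from h import *
s=get_state();print(s['q'].round(2),s['tool_pos'].round(1),s['wrist_force'])
p,d=snapshot('wrist'); cv2.imwrite('pics/w9.png',p)
p,d=snapshot('side'); cv2.imwrite('pics/s9.png',cv2.resize(p[130:230,180:300],None,fx=6,fy=6,interpolation=3))
```

```text
[-0.54  0.92 -0.28  1.76  0.46  0.52  0.33] [490.8 354.1  41.5] [-0.06090518  0.68612519 -0.27115369]
```

View pics/w9.png

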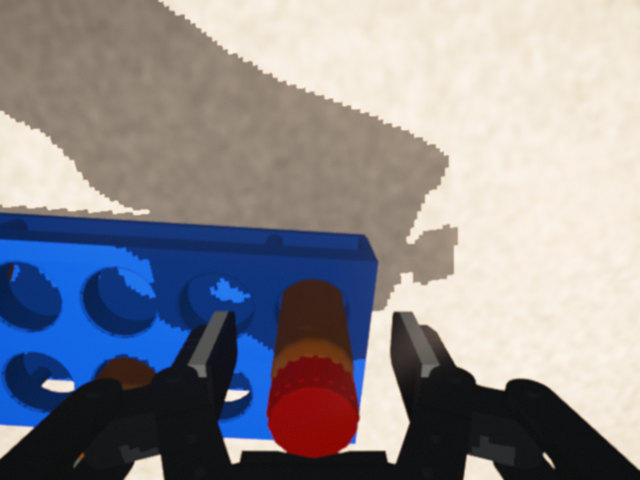

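View pics/s9.png

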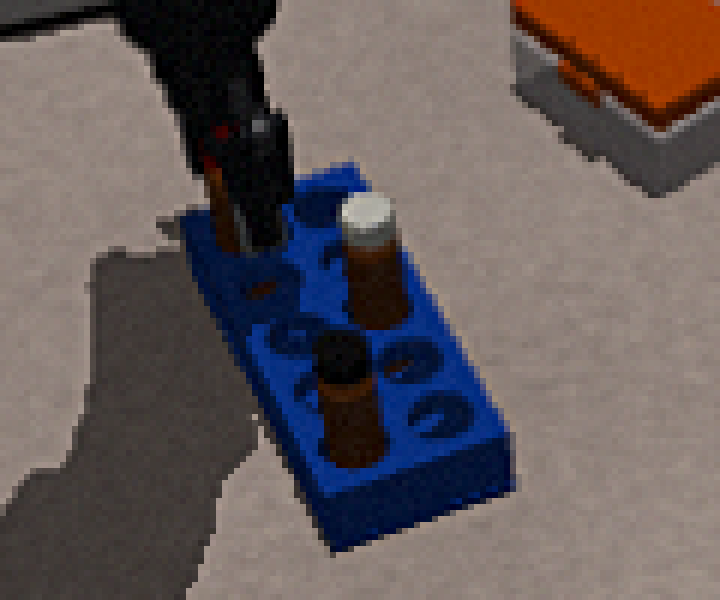

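Centred between the fingers; close.

>>> apply_moves:
  increments: [0,0,0,0,0,0,255,0,0,0,0,0,0,255,0,0,0,0,0,0,255,0,0,0,0,0,0,255,0,0,0,0,0,0,255,0,0,0,0,0,0,255]

```text
clock: 13.67
tool_pos: [491.0, 354.3, 42.0]
tcp_rot: [[0.993, 0.009, 0.119], [-0.119, 0.008, 0.993], [0.008, -1.0, 0.009]]
wrist_force: [1.3, -0.0, -0.9]
gripper_width: 26.1
```

>>> apply_moves:
  increments: [0,0,0.6,0,0,0,255,0,0,0.8,0,0,0,255,0,0,1.0,0,0,0,255,0,0,1.2,0,0,0,255,0,0,1.5,0,0,0,255,0,0,2,0,0,0,255,0,0,2,0,0,0,255,0,0,2,0,0,0,255,0,0,2,0,0,0,255,0,0,2,0,0,0,255,0,0,2,0,0,0,255,0,0,0,0,0,0,255]

```text
clock: 14.67
tool_pos: [489.3, 353.5, 230.2]
tcp_rot: [[0.993, 0.011, 0.118], [-0.118, 0.01, 0.993], [0.01, -1.0, 0.012]]
wrist_force: [1.1, 0.8, -1.6]
gripper_width: 26.2
```

Run:
```python
from h import *
s=get_state();print(s['q'].round(2),s['tool_pos'].round(1),s['wrist_force'])
p,d=snapshot('side'); cv2.imwrite('pics/s10.png',p)
```

```text
[-0.47  0.66 -0.41  1.63  0.32  0.9   0.46] [489.3 353.5 230.2] [ 1.08998728  0.80279486 -1.55991968]
```

View pics/s10.png

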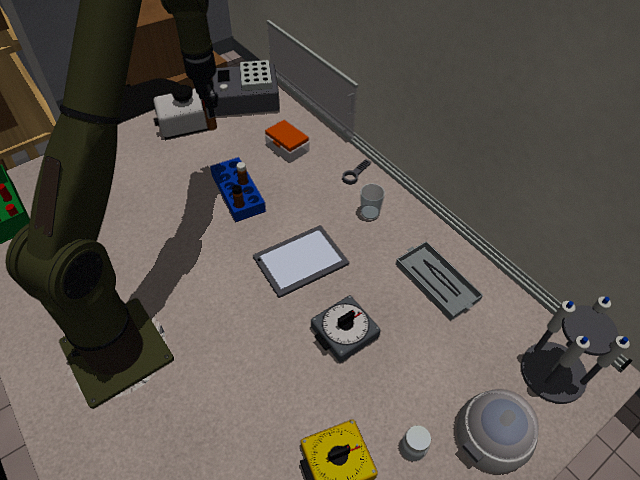

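>>> apply_moves:
  increments: [0,-2,0,0,0,0,255,0,-3.5,0,0,0,0,255,0,-3.5,0,0,0,0,255,0,-3.5,0,0,0,0,255,0.1,-3.5,0,0,0,0,255,0.2,-3.5,0,0,-2,0,255,0.2,-3.5,0,0,-4,0,255,0.2,-3.5,0,0,-4,0,255,0.2,-3.5,0,0,-4,0,255,0.2,-3.5,0,0,-4,0,255,0.2,-3,0,0,-4,0,255,0,-1,0,0,-4,0,255]

```text
clock: 15.72
tool_pos: [492.4, -8.9, 225.0]
tcp_rot: [[0.93, 0.351, 0.106], [-0.111, -0.006, 0.994], [0.349, -0.936, 0.034]]
wrist_force: [1.5, 0.1, 0.3]
gripper_width: 25.8
```

>>> apply_moves:
  increments: [0.3,-0.6,-1,0,-4,0,255,0.3,-0.7,-1,0,-4,0,255,0.3,-0.7,-1,0,-4,0,255,0.3,-0.5,-1,0,-4,0,255,0.3,-0.4,-1,0,-4,0,255,0.2,-0.3,-1,0,-4,0,255,0,0,-0.5,0,0,0,255,0,0,0,0,0,0,255,0,0,0,0,0,0,255]

```text
clock: 16.47
tool_pos: [473.7, -39.4, 178.8]
tcp_rot: [[0.892, 0.437, 0.116], [-0.097, -0.065, 0.993], [0.442, -0.897, -0.015]]
wrist_force: [-0.3, 0.2, -1.1]
gripper_width: 26.1
```

Run:
```python
from h import *
s=get_state();print(s['q'].round(2),s['tool_pos'].round(1),s['wrist_force'],s['tcp_rot'].round(2))
print('mid',s['tool_pos']-13*s['tcp_rot'][:,1])
for n in ('side','top'):
    p,d=snapshot(n); cv2.imwrite(f'pics/{n}11.png',p); np.save(f'pics/{n}11.npy',d)
```

```text
[ 0.3   0.58 -0.61  2.49  2.14  0.54 -0.81] [473.7 -39.4 178.8] [-0.32947342  0.23661467 -1.13621612] [[ 0.89  0.44  0.12]
 [-0.1  -0.06  0.99]
 [ 0.44 -0.9  -0.02]]
mid [468.03651964 -38.51837405 190.45297084]
```

View pics/side11.png

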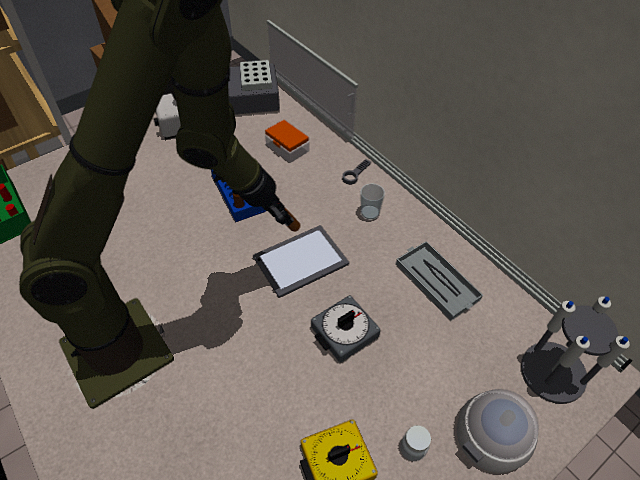

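View pics/top11.png

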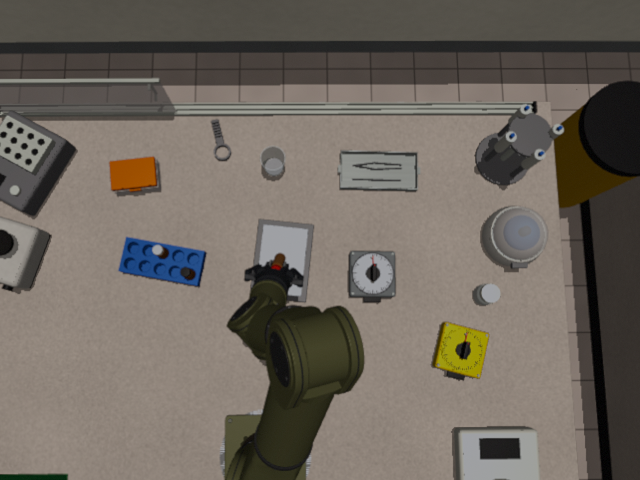

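>>> apply_moves:
  increments: [1.5,0,0.3,0,0,0,255,2,0,0,0,0,0,255,2,0,0,0,0,0,255,2,0,0,0,0,0,255,1.5,0,0,0,0,0,255,0,0,0,0,0,0,255]

```text
clock: 17.07
tool_pos: [569.9, -39.0, 187.2]
tcp_rot: [[0.889, 0.444, 0.114], [-0.094, -0.067, 0.993], [0.449, -0.894, -0.017]]
wrist_force: [0.2, -0.7, -0.5]
gripper_width: 26.0
```

Run:
```python
from h import *
s=get_state();print(s['q'].round(2),s['tool_pos'].round(1),s['tcp_rot'].round(2))
```

```text
[ 0.17  0.59 -0.36  2.23  1.92  0.33 -0.5 ] [569.9 -39.  187.2] [[ 0.89  0.44  0.11]
 [-0.09 -0.07  0.99]
 [ 0.45 -0.89 -0.02]]
```

>>> apply_moves:
  increments: [0,0,0,0,-4,0,255,0,0,0,0,-4,0,255,0,0,0,0,-4,0,255,0,0,0,0,-4,0,255,0,0,0,0,-3,0,255,0,0,0,0,0,0,255]

```text
clock: 17.57
tool_pos: [572.2, -39.2, 194.6]
tcp_rot: [[0.677, 0.727, 0.117], [-0.1, -0.067, 0.993], [0.729, -0.683, 0.027]]
wrist_force: [0.2, -0.3, -1.2]
gripper_width: 25.8
```

Run:
```python
from h import *
s=get_state();print(s['q'].round(2),s['tool_pos'].round(1),s['tcp_rot'].round(2))
```

```text
[ 0.34  0.79 -0.75  2.55  2.49  1.1  -1.08] [572.2 -39.2 194.6] [[ 0.68  0.73  0.12]
 [-0.1  -0.07  0.99]
 [ 0.73 -0.68  0.03]]
```

>>> apply_moves:
  increments: [0,0,-0.5,0,2.5,0,255,0,0,-0.8,0,2,0,255,0,0,-0.8,0,0,0,255,0,0,-0.6,0,0,0,255,0,0,0,0,0,0,255,0,0,0,0,0,0,255]

```text
clock: 18.07
tool_pos: [570.3, -38.2, 166.8]
tcp_rot: [[0.738, 0.665, 0.115], [-0.097, -0.065, 0.993], [0.668, -0.744, 0.017]]
wrist_force: [-0.1, 0.5, -0.2]
gripper_width: 25.8
```

Run:
```python
from h import *
s=get_state();print(s['q'].round(3),s['tool_pos'].round(1),s['tcp_rot'].round(3), s['dq'].round(3))
R=s['tcp_rot'];m=s['tool_pos']-13*R[:,1]; a=np.radians(-6.4); dx,dy=m[0]-500,m[1]+45
print('mid',m,'tilt',np.degrees(np.arccos(-R[2,1])),'pad',dx*np.cos(a)+dy*np.sin(a),-dx*np.sin(a)+dy*np.cos(a),m[2])
```

```text
[ 0.34   0.804 -0.725  2.496  2.451  0.991 -1.027] [570.3 -38.2 166.8] [[ 0.738  0.665  0.115]
 [-0.097 -0.065  0.993]
 [ 0.668 -0.744  0.017]] [-0.005  0.013 -0.     0.005  0.002  0.011 -0.003]
mid [561.68787215 -37.39827615 176.50959436] tilt 41.943233272226145 pad 60.4560723013588 14.430630529500796 176.50959435960968
```

>>> apply_moves:
  increments: [0,0,0,0,0,0,255,0,0,0,0,0,0,255,0,0,0,0,0,0,255,0,0,0,0,0,0,255]

```text
clock: 18.4
tool_pos: [569.7, -37.9, 166.8]
tcp_rot: [[0.738, 0.665, 0.114], [-0.096, -0.064, 0.993], [0.668, -0.744, 0.017]]
wrist_force: [-0.4, -0.2, -0.4]
gripper_width: 25.3
```

```bash
python3 - <<'E'
from h import *
s=get_state();R=s['tcp_rot'];t=s['tool_pos'];print(t.round(1),s['gripper_width'],s['wrist_force'].round(1))
pr={}
for n in ('side','top','wrist'):
    p,d=snapshot(n)
    ax=np.array([t-(13+k)*R[:,1] for k in (-49,0,49)])
    P=pose(n,s); uv=proj(n,ax,P); pr[n]=uv; print(n,uv.round())
    c=uv[1].round().astype(int)
    if n!='wrist':
        print([ (r['p'],np.round(r['point'])) for r in place_of(n,'red_vial_mid')])
        x0,y0=max(c[0]-60,0),max(c[1]-50,0); q=cv2.resize(p[y0:y0+100,x0:x0+130],None,fx=5,fy=5,interpolation=3)
        for u in uv: cv2.circle(q,tuple(int(v) for v in ((u-[x0,y0])*5)),4,(0,255,0),1)
    else: q=p
    cv2.imwrite(f'pics/{n}12.png',q)
p,d=snapshot('side'); X=cloud('side',d); hsv=cv2.cvtColor(p,cv2.COLOR_BGR2HSV)
m=(np.linalg.norm(X-(t-13*R[:,1]),axis=2)<70)&(hsv[...,0]<15)&(hsv[...,1]>120)
print(m.sum(), X[m].mean(0), np.linalg.svd(X[m]-X[m].mean(0))[2][0], R[:,1])
E
python3 - <<'E'
import cv2,numpy as np
a=cv2.imread('pics/side12.png');b=cv2.imread('pics/top12.png')
h=min(a.shape[0],b.shape[0]); o=np.hstack([a[:h],b[:h]]); cv2.imwrite('pics/st12.png',cv2.resize(o,(800,int(h*800/o.shape[1]))))
E
```

```text
[569.7 -37.9 166.8] 25.336579281027223 [-0.4 -0.2 -0.4]
side [[328. 209.]
 [317. 204.]
 [305. 198.]]
[(0.74, array([318., 202.])), (0.33, array([415., 446.]))]
top [[278. 216.]
 [277. 226.]
 [275. 237.]]
[(0.66, array([279., 224.]))]
wrist [[313. 282.]
 [312. 331.]
 [312. 421.]]
153 [571.78944375 -48.16316923 177.05638526] [ 0.56216855 -0.11949962 -0.81834367] [ 0.66491038 -0.06408859 -0.74416855]
```

View pics/st12.png

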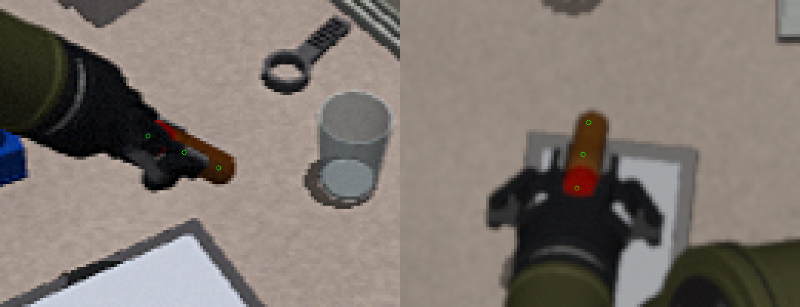

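View pics/wrist12.png

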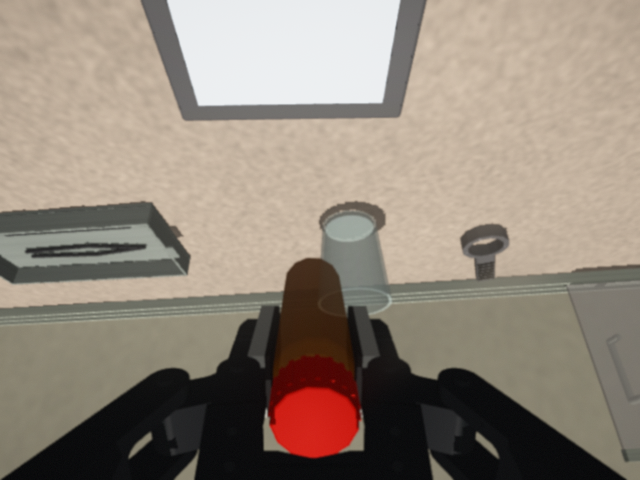

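```bash
python3 -c "
from cell import *
print(finish_job())"
```

```text
the job is handed in; nothing more can be done
None
```

The tally knob is back at its zero stop, and the red-capped vial is being held tilted over the lit window. I handed the job in at about 18.6 s of the 53 s allowed; the hand-in gives no verdict.

**Knob:** My first close missed because the cameras showed the real fingertips about 14 mm behind the reported TCP, not ahead of it as the interface text implies. I went 37 mm lower and gripped the bar. I turned it about 80° anticlockwise until the torque rose to 1.2 N m against the stop. The top picture after release shows the pointer at the pin.

**Vial:** I gripped it by the body, lifted it straight up out of the rack and carried it over the pad.

| Last check | Value | Allowed |
|---|---|---|
| Lean, cap end up | about 42° | 30–60° |
| Middle, pad x | about +60 mm | ±90 mm |
| Middle, pad y | about +14 mm | ±60 mm |
| Middle, height above the pad's top | about 165 mm | 100–210 mm |
| Gripper opening | about 25–26 mm, steady | – |

- **Off-centre hold:** the vial sits towards the far end of the window because joint 4 was close to its range limit (2.50 of 2.56 rad), so I did not pull it in further.
- **Disagreements between checks:** the vial position from the networks and my projection differ by about 2 pixels, roughly 5 mm. A rough depth fit of the vial's lean gave about 35°, against 42° from the tool pose; both are in range.
- **Rest of the bench:** after the lift, the side and top pictures showed nothing else visibly moved. I did not measure the other two vials again.

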